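# Bring the salt round on the condiment carousel

## Task

Turn the condiment carousel by pushing on its paddle arms with a fingertip, without gripping it, until the salt shaker riding on it stands in line with the tongue that sticks out of the carousel's foot. Push gently, do not touch, tip or lift any of the four things in its seats, and leave the things round it where they are.

Things in the scene. Friction and masses are not known exactly. Their poses are not given: they have to be found in the camera images.
- carousel_foot: Fixed dark wooden foot of the carousel: disc 176 mm across, 13 mm high. Origin: on the turning axis, at the worktop. Its -x axis points along the tongue (up to about 0.6 rad either side of the direction towards the robot). The foot is fixed to the worktop; only the part above it turns.
- tongue_end (a point): Outer end of the tongue, the dark flat strip 34 mm wide and 11 mm high with a steel stud and a round end, sticking out of the foot to 167 mm from the axis (61 mm beyond the edge of the deck).
- serving_place (a point): Point fixed to the foot, 66 mm from the axis in the direction of the tongue, 28 mm up (deck top): where the salt shaker's underside must come to stand.
- axis_top (a point): Point on the turning axis, 188 mm above the worktop, level with the arms' upper edges. The turning part is a wooden deck 212 mm across (top 28 mm up), a stem 34 mm across at its 199 mm high top, and four paddle arms in a cross at the stem's top, above all that rides on the deck. Under each arm, 66 mm from the axis, is a seat: a steel ring 51 mm wide inside, 10 mm high.
- carousel: The turning part of the carousel: deck, stem, arms and seats in one piece. Origin: on the axis, at the worktop; z up; its x axis points along arm 1. Turns endlessly either way. Stiff bearing: it stays where it is left, and takes about 2 to 4 N at the arms to turn.
- paddle_end_1 (a point): Outer end of one paddle arm, on its centre line, 112 mm from the axis, 174 mm up (mid-height). An arm is an upright light-wood board 9 mm thick, from 160 to 188 mm above the worktop. Arms 1 to 4 follow counter-clockwise, 90 degrees apart.
- paddle_end_2 (a point): Outer end of one paddle arm, on its centre line, 112 mm from the axis, 174 mm up (mid-height). An arm is an upright light-wood board 9 mm thick, from 160 to 188 mm above the worktop. Arms 1 to 4 follow counter-clockwise, 90 degrees apart.
- paddle_end_3 (a point): Outer end of one paddle arm, on its centre line, 112 mm from the axis, 174 mm up (mid-height). An arm is an upright light-wood board 9 mm thick, from 160 to 188 mm above the worktop. Arms 1 to 4 follow counter-clockwise, 90 degrees apart.
- paddle_end_4 (a point): Outer end of one paddle arm, on its centre line, 112 mm from the axis, 174 mm up (mid-height). An arm is an upright light-wood board 9 mm thick, from 160 to 188 mm above the worktop. Arms 1 to 4 follow counter-clockwise, 90 degrees apart.
- salt_shaker: Glass salt shaker with a domed metal-grey cap, 44 mm across, 90 mm high, loose in one of the four seats under an arm (which one varies). Origin: centre of its underside.
- spice_jar_a: Glass spice jar with dark cap, 41 mm across, 105 mm high, loose in another seat (top 133 mm above the worktop). Origin: centre of its underside.
- spice_jar_b: A second spice jar of the same size and shape, in another seat. Origin: centre of its underside.
- tea_light: Tea light in a low cup, 38 mm across, 15 mm high, in the remaining seat. Origin: centre of its underside.
- mug: White mug, 86 mm across, 101 mm high, standing on the worktop to the right of the carousel; to be left alone. Origin: centre of its underside.
- tin: Small food tin, 75 mm across, 58 mm high, standing on the worktop to the right of the carousel; to be left alone. Origin: centre of its underside.
Not all that is in view belongs to the job. Leave any red look-alike of the salt_shaker alone.

How it is judged:
By the outcome, as a careful person would: the job done as asked, in the order asked, and still so for the second after the job is handed in, with the robot touching nothing.
It also fails if it takes over 45 s, if anything falls off the work surface, if the arm or the gripper's body presses on something with over 40 N, if the wrist force passes 120 N, or if a joint passes its speed limit or range.

## Robot

A 7-joint arm with a two-finger parallel gripper is mounted at the origin on a cart in front of the work surface, level with it; the furniture and walls round the work are solid. World frame = base frame: x ahead of the robot, y to its left, z up, the work surface at z = 0. Lengths are in m, angles in rad, forces in N, time in s.
With the tool pointing down it reaches from about 0.425 to 0.875 m from the base axis. Payload 4.7 kg.
Tool frame: the origin (TCP) lies at the very end of the fingers, on their centre line; the grasp point (between the pads) lies behind it (ctrl.tcp_to_grasp is the z of the grasp point in the tool frame, in m); z points along the fingers, y is the line along which they close (so a half turn about z gives the same grasp; the last joint's range is limited). The gripper opens to 87 mm and grips with 3 to 60 N. Pads are 19 mm wide; open, the fingers measure 117 mm over their backs; the gripper's body (75 mm by 190 mm) begins 51 mm behind the grasp point.
Start: joints at [-1.238, 0.321, -0.07, 1.45, 0.023, 1.371, -0.057], TCP at [0.204, 0.617, 0.223] pointing down, gripper open.
Joint ranges: [-2.86, 2.86], [-0.3, 2.09], [-1.38, 1.24], [0.06, 2.45], [-1.56, 4.7], [0.09, 2.05], [-2.69, 2.69]. Speed limits (rad/s): [2.57, 2.57, 3.14, 3.14, 3.14, 3.14, 3.14].

## Interface

Orientations are given as a rotation vector (axis times angle).
In Python, from bench import ctrl gives the robot as it stands.
- The arm moves only by the tool step_arm, never from a script. Its argument "targets" is a list of rows, each a list of 7 numbers: the shift along the world's x, y, z in cm, then the turn, a rotation vector about the world's x, y, z in degrees, then the opening, from 0 (shut) to 1 (fully open). A call has exactly 5 rows; each row shifts and turns the commanded pose from where the row before left it; what a row does not reach is not made up. A row lasts 1/12 s, in which the tool goes at most 41.7 mm and 7.16 degrees, less where a joint would pass 70% of its speed; a pose out of reach is approached as far as the arm can. A call with a gripper value outside its range is refused whole. The fingers move at their own pace and stop on an object; "force" is the grip in N (left out, the last holds). Time passes only in rows, so rows that do not move let the fingers close, or fill a call up. It gives the time, the measured TCP pose, the force, the opening and the grip force at its end, in the units of the state.
- ctrl.get_state(): the state, without advancing time (a new reading comes with each control period).
- ctrl.get_image(name): name is "side" or "top"; returns (picture, depth): 384x512x3 uint8, red, green, blue; 384x512 float32, m along the optical axis (not along the pixel's ray), 0 where there is no reading.
- ctrl.camera_params(name): a dict with "intrinsics" (3x3 intrinsics, pixels), "rvec" (rotation vector, rad) and "tvec" (3), from world to camera coordinates, as OpenCV has them. Camera axes: x right, y down, z forward; pixel columns grow to the right and rows downward; lengths in m; the calibration is good to about 2 mm. A picture is of the moment at which its call begins. camera_params takes no time and is no camera call.
- ctrl.close_job(): hands the job in; it is judged then, once.
The state is a dict: "time": time; "joint_positions": joint angles; "qd": joint speeds; "joint_torque": joint torques, N m; "position": TCP position; "tool_rot": TCP orientation; "ft_force": force on the tool from outside, world axes, zero at the start; "torque": the same for the moment, N m; "grip_width": opening from 0.0 (shut) to 1.0 (fully open); "grip_force": force on a finger pad.
Only numpy, scipy, OpenCV 4.12 (cv2) and the standard library are available. Lean on these libraries where they do the work, as an engineer would, in place of code of your own. Each camera call takes 0.05 s, during which the arm holds its last target. There are 200 camera calls.

## Working session

There is one attempt and no reset: what is moved stays moved. The work goes in short steps, Python scripts to look and compute and a tool call to move; the robot and the scene stay as the last step left them, time stands still between calls to the robot, and variables do not carry over. Pictures are saved under pics/ and viewed, at most 10 in all, crops included, and the job is handed in when it is done.

Besides the shell and the picture viewer there is one more tool, called after "Request:" as name(argument=value, ...) on one line, values as JSON. step_arm: Moves the arm, as the interface text tells. Its arguments: {"type":"object","properties":{"targets":{"type":"array"},"force":{"type":"number"}},"required":["targets"]}

```bash
mkdir -p pics
cat > h.py <<'E'
import numpy as np, cv2
from bench import ctrl
def cam(n):
    p=ctrl.camera_params(n); K=np.array(p["intrinsics"],float); R=cv2.Rodrigues(np.array(p["rvec"],float))[0]; t=np.array(p["tvec"],float).ravel()
    return K,R,t
def ray(n,u,v,z):
    K,R,t=cam(n); d=R.T@np.linalg.inv(K)@np.array([u,v,1.]); o=-R.T@t
    return o+d*(z-o[2])/d[2]
def proj(n,P):
    K,R,t=cam(n); q=K@(R@np.asarray(P,float)+t); return q[:2]/q[2]
def world(n,dep):
    K,R,t=cam(n); v,u=np.mgrid[:dep.shape[0],:dep.shape[1]]
    c=np.stack([(u-K[0,2])/K[0,0]*dep,(v-K[1,2])/K[1,1]*dep,dep],-1)
    return (c-t)@R
E
python3 - <<'E'
from h import *
for n in("top","side"):
    im,d=ctrl.get_image(n); np.savez(f"{n}0.npz",im=im,d=d)
    cv2.imwrite(f"pics/{n}0.png",cv2.resize(im[:,:,::-1],(800,600)))
    K,R,t=cam(n); print(n,-R.T@t,K[0,0])
    if n=="top":
        W=world(n,d); m=(d>0)&(W[...,2]>.178)&(W[...,2]<.205)&(W[...,0]>.3)
        print(m.sum(),W[m].mean(0))
print(ctrl.get_state())
E
```

```text
top [ 0.41994698 -0.12946018  1.40336203] 474.7576927735989
2020 [ 0.85719937 -0.33879729  0.1907357 ]
side [0.43725413 0.77822674 0.45722644] 360.06137952841345
{'time': 0.1, 'joint_positions': array([-1.23794036,  0.32174134, -0.07007449,  1.45156587,  0.02260811,
        1.37079646, -0.05690501]), 'qd': array([ 0.00168733, -0.00189941, -0.00104369, -0.00263228,  0.0011979 ,
        0.00082972,  0.0006239 ]), 'joint_torque': array([ 5.31043497e-04, -4.92576313e+01, -4.05096570e-01, -3.13396597e+01,
       -6.39885664e-02,  3.95545817e-02,  7.73181114e-05]), 'position': array([0.20359874, 0.61676333, 0.22156924]), 'tool_rot': array([-4.98533270e-01, -3.10161207e+00,  2.69553267e-03]), 'ft_force': array([-0.67860804, -0.07954201, -1.03030927]), 'torque': array([0.0013452 , 0.01560889, 0.03619676]), 'grip_force': 0.0, 'grip_width': 1.000978284851775}
```

View pics/top0.png

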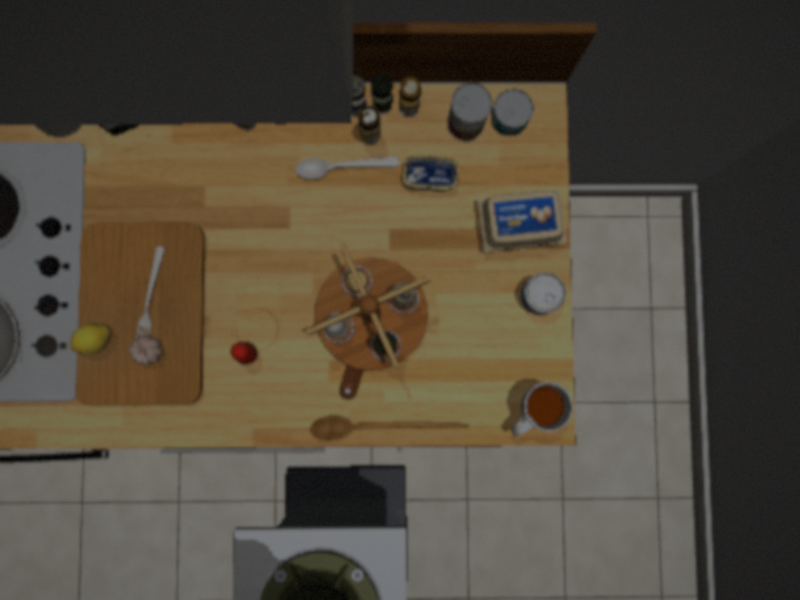

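View pics/side0.png

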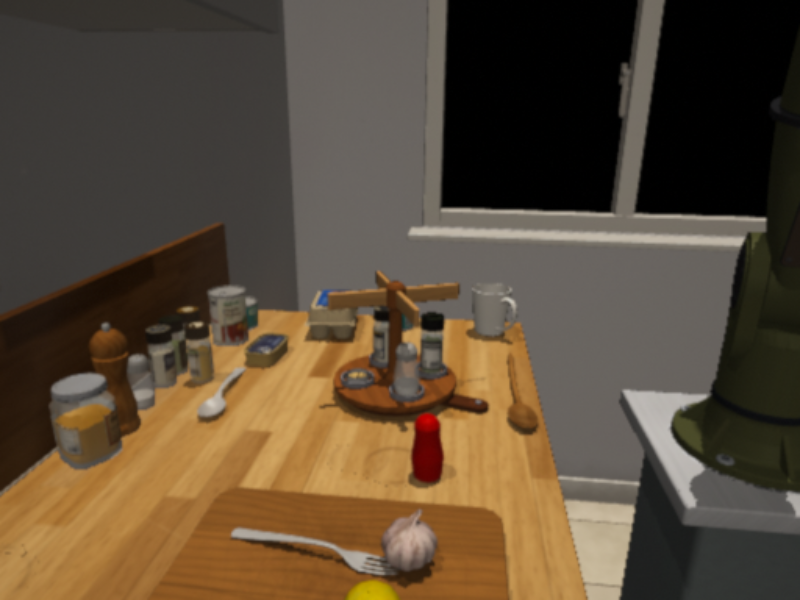

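The top view (800x600 scale) shows the axis near (370,305), the salt shaker's grey cap near (338,325) under the left arm, and the tea light at (356,280). Jars are at (403,296) and (383,345), and the tongue end is at (348,390). The side view agrees: the salt stands on the near (+y) side. The red shaker at top (243,352) is the look-alike.

Run:
```python
from h import *
f=np.load("top0.npz"); im,d=f["im"],f["d"]; W=world("top",d); s=512/800
c0=ray("top",371*s,313*s,.028); print("deck c approx",c0)
near=np.hypot(W[...,0]-c0[0],W[...,1]-c0[1])
hsv=cv2.cvtColor(im,cv2.COLOR_RGB2HSV)
deck=(near<.14)&(W[...,2]>.022)&(W[...,2]<.036)
hull=cv2.convexHull(np.argwhere(deck)[:,::-1].astype(np.int32)); 
P=np.array([ray("top",*p[0],.028)[:2] for p in hull])
A=np.c_[2*P,np.ones(len(P))]; x=np.linalg.lstsq(A,(P**2).sum(1),rcond=None)[0]; print("deck fit",x[:2],np.sqrt(x[2]+x[0]**2+x[1]**2))
arm=(near<.17)&(W[...,2]>.165)&(W[...,2]<.2)
print("arm px",arm.sum(),np.median(W[arm],0))
v,u=np.nonzero(arm); Q=np.array([ray("top",a,b,.188)[:2] for a,b in zip(u,v)])
c=Q.mean(0)
for it in range(4):
    r=Q-x[:2]; rr=np.hypot(*r.T); k=(rr>.035)
    th=np.angle(np.exp(4j*np.arctan2(r[k,1],r[k,0])).mean())/4
    print("arm angle mod90",np.degrees(th)); 
    # refine centre: lines
    res=[]
    for j in range(4):
        a=th+j*np.pi/2; n=np.array([-np.sin(a),np.cos(a)]); dd=np.array([np.cos(a),np.sin(a)])
        m=(rr>.03)&(np.abs(r@n)<.02)&(r@dd>0)
        res.append((round(np.degrees(a)),m.sum(),round(rr[m].max(),3),round(1000*(r[m]@n).mean(),1)))
    print(res)
    break
# tongue: dark pixels beyond the deck
for nm in("top",):
    T=(near>.112)&(near<.175)&(W[...,2]<.03)&(W[...,0]<c0[0])
    ycc=hsv[...,2]; 
    m=T&(ycc<np.median(ycc[T])*.6)
    n,l,st,ce=cv2.connectedComponentsWithStats(m.astype(np.uint8))
    for i in range(1,n):
        if st[i,4]>20: 
            v,u=np.nonzero(l==i); q=np.array([ray(nm,a,b,.011)[:2] for a,b in zip(u,v)])
            e=q.mean(0)-x[:2]; print("tongue",st[i],q.mean(0),np.degrees(np.arctan2(e[1],e[0])),np.hypot(*(q-x[:2]).T).max())
print("salt cap",ray("top",338*s,325*s,.115),"stem",ray("top",369*s,303*s,.199))
o=cv2.resize(im[130:270,170:300,::-1],None,fx=4.2,fy=4.2,interpolation=cv2.INTER_CUBIC); cv2.imwrite("pics/crop.png",np.clip(o*1.8,0,255).astype(np.uint8))
for n,pts in{"red":(243,352)}.items(): print(n,ray("top",pts[0]*s,pts[1]*s,.08))
```

```text
deck c approx [ 0.54591806 -0.0982492   0.028     ]
deck fit [ 0.54681256 -0.09716959] 0.10504842211087491
arm px 700 [ 0.54407772 -0.09594825  0.18799719]
arm angle mod90 23.814115141729456
[(24, np.int64(111), np.float64(0.112), np.float64(0.2)), (114, np.int64(135), np.float64(0.111), np.float64(0.9)), (204, np.int64(115), np.float64(0.111), np.float64(-0.2)), (294, np.int64(129), np.float64(0.111), np.float64(-0.9))]
tongue [218 236  13  19 143] [ 0.41763799 -0.05772275] 163.01857759842068 0.16321333658091047
salt cap [ 0.51729339 -0.04276314  0.115     ] stem [ 0.54665789 -0.0989219   0.199     ]
red [0.47273646 0.12833098 0.08      ]
```

View pics/crop.png

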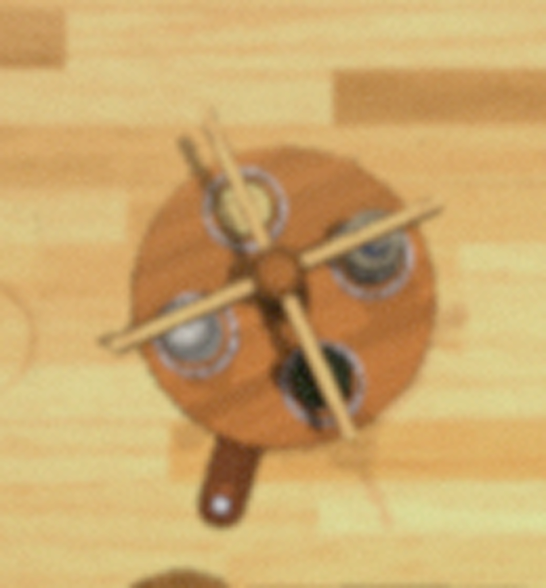

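The crop shows the salt's grey cap at (192,330) under the left arm, and the tongue with its stud at (221,504). The salt arm is at about 113.8° and the tongue at about 163°, so the carousel needs about +49° counter-clockwise. I'll approach the salt arm's far side with the fingers shut.

Request:
step_arm(targets=[[1.7,-3.1,0.2,0,0,-2.4,0],[1.7,-3.1,0.2,0,0,-2.4,0],[1.7,-3.1,0.2,0,0,-2.4,0],[1.7,-3.1,0.2,0,0,-2.4,0],[1.7,-3.1,0.2,0,0,-2.4,0]], force=10)

```text
time: 0.52
position: [0.2892, 0.4604, 0.2321]
tool_rot: [-0.823, -3.032, 0.001]
ft_force: [0.7, -0.0, -0.1]
grip_width: 0.706
grip_force: 0.0
```

Request:
step_arm(targets=[[1.7,-3.1,0.2,0,0,-2.4,0],[1.7,-3.1,0.2,0,0,-2.4,0],[1.7,-3.1,0.2,0,0,-2.4,0],[1.7,-3.1,0.2,0,0,-2.4,0],[1.7,-3.1,0.2,0,0,-2.4,0]])

```text
time: 0.93
position: [0.3741, 0.3054, 0.2424]
tool_rot: [-1.135, -2.929, 0.0]
ft_force: [1.2, 0.2, -0.0]
grip_width: 0.327
grip_force: 0.0
```

Request:
step_arm(targets=[[1.7,-3.1,0.2,0,0,-2.4,0],[1.7,-3.1,0.2,0,0,-2.4,0],[1.7,-3.1,0.2,0,0,-2.4,0],[1.7,-3.1,0.2,0,0,-2.4,0],[1.7,-3.1,0.2,0,0,-2.4,0]])

```text
time: 1.35
position: [0.459, 0.1505, 0.2525]
tool_rot: [-1.435, -2.794, -0.0]
ft_force: [0.9, 0.4, -0.3]
grip_width: 0.018
grip_force: 0.0
```

Request:
step_arm(targets=[[1.7,-3.1,0,0,0,-2.4,0],[1.7,-3.1,0,0,0,-2.4,0],[1.7,-3.1,0,0,0,-2.4,0],[1.7,-3.1,0,0,0,-2.4,0],[0,0,0,0,0,0,0]])

```text
time: 1.77
position: [0.5287, 0.0197, 0.2526]
tool_rot: [1.676, 2.653, -0.005]
ft_force: [-1.2, -0.8, 0.2]
grip_width: 0.004
grip_force: 0.0
```

Request:
step_arm(targets=[[1.2,-2.2,0,0,0,-1.6,0],[0,0,-2,0,0,0,0],[0,0,-2.5,0,0,0,0],[0,0,-2.3,0,0,0,0],[0,0,-1.8,0,0,0,0]])

```text
time: 2.18
position: [0.5376, 0.0063, 0.1644]
tool_rot: [-1.698, -2.641, 0.002]
ft_force: [0.7, 0.2, 0.3]
grip_width: 0.006
grip_force: 0.0
```

Run:
```python
from h import *
ims=[ctrl.get_image(n)[0] for n in("top","side")]
a=cv2.resize(ims[0][120:280,160:320,::-1],(400,400)); b=cv2.resize(ims[1][130:290,190:350,::-1],(400,400))
cv2.imwrite("pics/pre.png",np.clip(np.hstack([a,b])*1.6,0,255).astype(np.uint8))
print(ctrl.get_state()["position"],ctrl.get_state()["ft_force"],ctrl.tcp_to_grasp)
```

```text
[0.53596185 0.00631113 0.16314073] [ 0.4704606  -0.11951134 -0.54034508] -0.0187
```

View pics/pre.png

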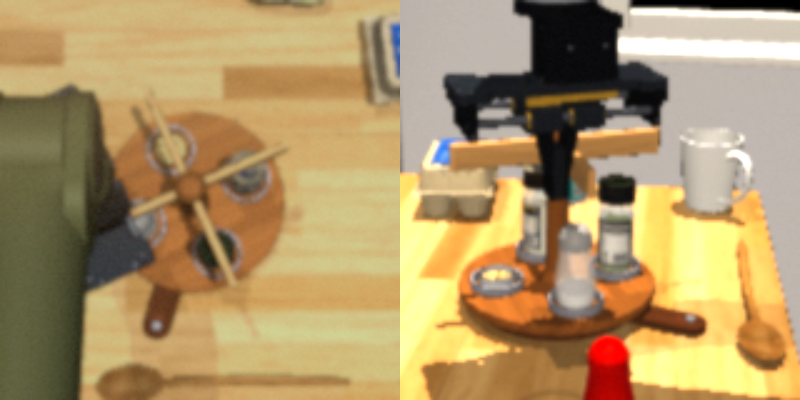

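The left panel (top view) shows the hand beside the salt arm. The right panel (side view) shows the slim shut fingertips behind the salt arm and clear of the shaker.

Request:
step_arm(targets=[[0.4,-0.9,0,0,0,0,0],[-0.3,-0.12,0,0,0,0,0],[-0.3,-0.12,0,0,0,0,0],[-0.3,-0.12,0,0,0,0,0],[-0.3,-0.12,0,0,0,0,0]])

```text
time: 2.7
position: [0.5308, -0.0077, 0.1675]
tool_rot: [1.698, 2.642, 0.002]
ft_force: [-0.2, 0.4, 1.3]
grip_width: 0.005
grip_force: 0.0
```

Request:
step_arm(targets=[[-0.3,-0.12,0,0,0,0,0],[-0.3,-0.12,0,0,0,0,0],[0,0,0,0,0,0,0],[0,0,0,0,0,0,0],[0,0,0,0,0,0,0]])

```text
time: 3.12
position: [0.5248, -0.0098, 0.1667]
tool_rot: [1.698, 2.643, 0.0]
ft_force: [-0.4, -0.1, 0.0]
grip_width: 0.005
grip_force: 0.0
```

Request:
step_arm(targets=[[-0.3,-0.08,0,0,0,2,0],[-0.3,-0.09,0,0,0,2,0],[-0.3,-0.1,0,0,0,2,0],[-0.3,-0.11,0,0,0,2,0],[-0.29,-0.12,0,0,0,2,0]])

```text
time: 3.53
position: [0.5107, -0.0145, 0.1667]
tool_rot: [1.458, 2.781, 0.002]
ft_force: [2.0, 0.3, -0.6]
grip_width: 0.004
grip_force: 1.0
```

Request:
step_arm(targets=[[-0.29,-0.13,0,0,0,2,0],[-0.28,-0.14,0,0,0,2,0],[-0.28,-0.15,0,0,0,2,0],[-0.27,-0.16,0,0,0,2,0],[-0.27,-0.17,0,0,0,2,0]])

```text
time: 3.95
position: [0.4969, -0.022, 0.1668]
tool_rot: [1.21, 2.897, 0.002]
ft_force: [2.1, 1.3, -0.8]
grip_width: 0.005
grip_force: 1.0
```

Request:
step_arm(targets=[[-0.26,-0.18,0,0,0,2,0],[-0.26,-0.18,0,0,0,2,0],[-0.25,-0.19,0,0,0,2,0],[-0.24,-0.2,0,0,0,2,0],[-0.24,-0.21,0,0,0,2,0]])

```text
time: 4.37
position: [0.4846, -0.0316, 0.167]
tool_rot: [0.953, 2.991, 0.002]
ft_force: [2.7, 0.6, -0.8]
grip_width: 0.003
grip_force: 1.0
```

```bash
cat > m.py <<'E'
from h import *
import sys
ims=[ctrl.get_image(n) for n in("top","side")]; im,d=ims[0]
C=np.array([.5468,-.0975]); W=world("top",d)
near=np.hypot(W[...,0]-C[0],W[...,1]-C[1])
a=near<.13; hsv=cv2.cvtColor(im,cv2.COLOR_RGB2HSV)
arm=a&(W[...,2]>.165)&(W[...,2]<.2)&(hsv[...,1]>70)&(hsv[...,2]>60)
v,u=np.nonzero(arm); r=np.array([ray("top",x,y,.188)[:2] for x,y in zip(u,v)])-C; k=np.hypot(*r.T)>.03; r=r[k]
ph=np.degrees(np.arctan2(r[:,1],r[:,0])); th=np.degrees(np.angle(np.exp(4j*np.radians(ph)).mean()))/4
for _ in range(3):
    e=(ph-th+45)%90-45; th+=np.median(e[abs(e)<8])
print("arm angle mod 90:",th%90,"n",len(r),"per arm",[(int(j*90+th)%360,int((abs((ph-th-90*j+180)%360-180)<8).sum())) for j in range(4)])
s=ctrl.get_state(); p=s["position"][:2]-C; print("tcp",s["time"],s["position"],"ang",np.degrees(np.arctan2(p[1],p[0])),"r",np.hypot(*p),s["ft_force"])
if len(sys.argv)>1:
    A=cv2.resize(im[120:280,160:320,::-1],(400,400),interpolation=2); B=cv2.resize(ims[1][0][130:290,190:350,::-1],(400,400),interpolation=2)
    cv2.imwrite(sys.argv[1],np.clip(np.hstack([A,B])*1.6,0,255).astype(np.uint8))
E
python3 m.py
```

```text
arm angle mod 90: 52.61701824095208 n 406 per arm [(323, 126), (52, 123), (142, 27), (232, 123)]
tcp 4.4667 [ 0.4839753  -0.03209112  0.1669116 ] ang 133.84551985412364 r 0.09069324411107804 [ 0.27021996  1.18966898 -0.43877257]
```

Request:
step_arm(targets=[[-0.22,-0.22,0,0,0,2,0],[-0.22,-0.23,0,0,0,2,0],[-0.21,-0.24,0,0,0,2,0],[-0.2,-0.25,0,0,0,2,0],[-0.19,-0.25,0,0,0,2,0]])

```text
time: 4.88
position: [0.474, -0.0433, 0.1669]
tool_rot: [0.69, 3.063, 0.002]
ft_force: [2.0, 1.5, 0.6]
grip_width: 0.006
grip_force: 1.1
```

Request:
step_arm(targets=[[-0.18,-0.26,0,0,0,2,0],[-0.17,-0.27,0,0,0,2,0],[-0.16,-0.27,0,0,0,2,0],[0,0,0,0,0,0,0],[0,0,0,0,0,0,0]])

```text
time: 5.3
position: [0.4681, -0.0518, 0.1667]
tool_rot: [-0.534, -3.096, -0.0]
ft_force: [0.8, -0.4, 0.8]
grip_width: 0.007
grip_force: 0.3
```

```bash
python3 m.py pics/mid.png
python3 - <<'E'
from h import *
# tongue angle: stud and the strip's pixels beyond the deck, first pictures
C=np.array([.5468,-.0975])
f=np.load("top0.npz"); im,d=f["im"],f["d"]; g=im.astype(int)
m=np.zeros(g.shape[:2],bool); m[228:262,208:242]=True
dark=m&(g.sum(2)<.55*np.median(g[m].sum(1)))
v,u=np.nonzero(dark); q=np.array([ray("top",a,b,.011)[:2] for a,b in zip(u,v)])-C; R=np.hypot(*q.T)
for lo,hi in((.112,.125),(.125,.14),(.14,.155),(.155,.17)):
    k=(R>lo)&(R<hi); print(lo,k.sum(),np.degrees(np.arctan2(*q[k].mean(0)[::-1])))
sm=m&(g.min(2)>0)&(cv2.GaussianBlur(im,(3,3),0)[...,2]>0)
# stud: brightest blue inside strip hull
mask=np.zeros(g.shape[:2],np.uint8); cv2.fillConvexPoly(mask,cv2.convexHull(np.c_[u,v].astype(np.int32)[R>.11]),1)
mask=cv2.erode(mask,np.ones((5,5))); b=g[...,2]*mask; w=np.clip(b-.6*b.max(),0,None); vv,uu=np.mgrid[:b.shape[0],:b.shape[1]]
su,sv=(uu*w).sum()/w.sum(),(vv*w).sum()/w.sum(); p=ray("top",su,sv,.012)[:2]-C
print("stud",su,sv,np.hypot(*p),np.degrees(np.arctan2(p[1],p[0])))
E
```

```text
arm angle mod 90: 69.31865986910546 n 376 per arm [(340, 116), (69, 125), (159, 1), (249, 125)]
tcp 5.4 [ 0.46792263 -0.05175088  0.16650889] ang 149.88613732413023 r 0.09118454833784612 [0.54524052 1.34614833 0.48274029]
0.112 44 162.76597884023073
0.125 50 162.87914502318236
0.14 26 163.07949761614896
0.155 17 162.77818062122452
stud 222.08346839546195 249.7625607779579 0.15062708169726735 162.69336541935175
```

View pics/mid.png

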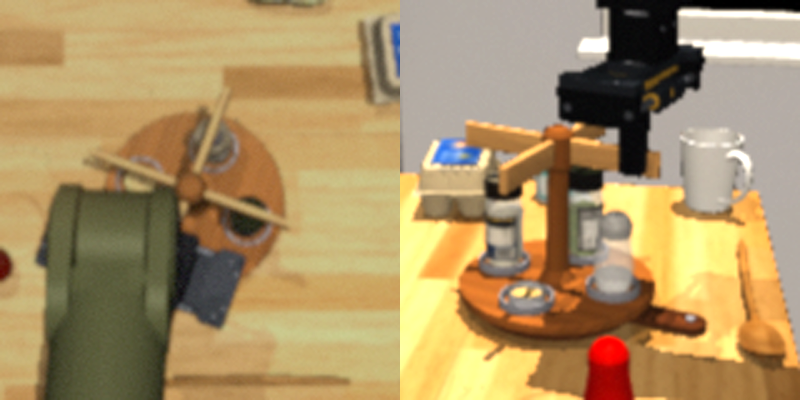

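The mid picture shows the salt shaker swung most of the way to the tongue, with everything standing. About 3.5° remains.

Request:
step_arm(targets=[[-0.09,-0.16,0,0,0,1.2,0],[-0.09,-0.16,0,0,0,1.2,0],[-0.08,-0.17,0,0,0,1.2,0],[0,0,0,0,0,0,0],[0,0,0,0,0,0,0]])

```text
time: 5.82
position: [0.4652, -0.0571, 0.1665]
tool_rot: [-0.434, -3.111, 0.0]
ft_force: [0.2, 0.4, 1.0]
grip_width: 0.009
grip_force: 0.5
```

Request:
step_arm(targets=[[0.3,0.7,0,0,0,0,0],[0.3,0.7,0,0,0,0,0],[0,0,2.5,0,0,0,0],[0,0,3,0,0,0,0],[0,0,3,0,0,0,0]])

```text
time: 6.23
position: [0.4708, -0.0421, 0.2519]
tool_rot: [-0.432, -3.11, 0.002]
ft_force: [0.4, -0.2, 0.4]
grip_width: 0.003
grip_force: 0.0
```

Request:
step_arm(targets=[[-0.5,3.8,0,0,0,0,0],[-0.5,3.8,0,0,0,0,0],[-0.5,3.8,0,0,0,0,0],[-0.5,3.8,0,0,0,0,0],[-0.5,3.8,0,0,0,0,0]])

```text
time: 6.65
position: [0.4456, 0.1495, 0.2516]
tool_rot: [0.433, 3.112, 0.0]
ft_force: [0.1, -0.1, -0.5]
grip_width: 0.005
grip_force: 0.0
```

```bash
python3 m.py pics/end.png
```

```text
arm angle mod 90: 73.17274833371484 n 504 per arm [(344, 120), (73, 126), (163, 123), (253, 126)]
tcp 6.75 [0.44416309 0.15499452 0.25098488] ang 112.1213307591637 r 0.27255791160441467 [-0.35406733 -0.31255151 -1.5412986 ]
```

View pics/end.png

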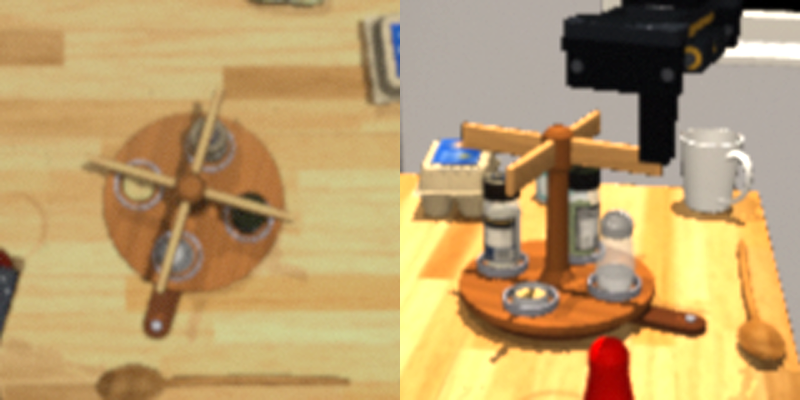

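The end picture shows the salt at (178,257), under the arm that points along the tongue (stud at (157,325)). The arm measures 163.2° and the tongue about 162.8°. Everything is upright and the hand is clear, so I'm handing in.

```bash
python3 -c "
from bench import ctrl
print(ctrl.close_job())"
```

```text
the job is handed in; nothing more can be done
None
```

I turned the carousel about 49° counter-clockwise with a shut fingertip and handed the job in: the salt shaker's arm is within about 0.5° of the tongue by camera, the four things in the seats are upright, the hand is clear, and it took under 7 s.

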